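Hold a spring clip open over a recipe card behind its splash guard

TASK

Slide the clear splash guard of the recipe-card stand fully open, clear of the card. Then take the orange spring clip off its wooden dock by squeezing its handles, bring it over the middle of the card's top edge with the jaws pointing down, and hold it gaping there, with the card's edge well inside the open jaws but not touching the card or stand, so that I can slip a note in beside the card. Finish still squeezing and holding the clip open, and leave the pepper pot, honey jar and mug alone.

Things in the scene. Friction and masses are not known exactly. Their poses are not given: they have to be found in the camera images.
- stand: recipe-card stand, a fixed wooden base 70 x 260 x 22 mm (x, y, z) with an aluminium track along its y axis. Origin: centre of the underside. The white card stands in the -y half of it, the guard slides along its y axis.
- card: stiff white recipe card, 4 mm thick (along x) and 90 mm wide (along y), standing upright and fixed in the stand at stand y = -60 mm. Origin: middle of its top edge, 122 mm above the worktop; z up.
- card_edge (a point): the same point: the middle of the card's top edge. x is across the card's thickness, y along the edge, z up.
- guard (a joint): slide of the splash guard along the stand's +y, in m: 0 shut (centred over the card), 0.12 fully open (end stop; card uncovered). Friction about 1.5 N, stays where left. The guard is an upside-down U, 46 mm (x) by 115 mm (y): two clear panes under a flat red top, whose upper face is 137 mm above the worktop.
- guard_knob (a point): centre of the top of the guard's round aluminium knob, 165 mm above the worktop. The knob stands on the middle of the red top, 28 mm tall: grip part 22 mm in diameter over its upper 16 mm, a neck 16 mm in diameter below. It moves with the guard; axes as the stand's.
- dock: clip dock, a fixed pale wooden block 80 x 70 x 30 mm (x, y, z) with an upright metal tab in the middle of its top, 4 mm thick (x), 36 mm wide (y), 20 mm tall. Origin: centre of the underside.
- clip: orange spring clip, about 55 g, clipped on the dock's tab, handles up, axes parallel to the dock's. Origin: centre under the shut lips (on the block's top, 30 mm above the worktop, at the start); z up to the handles, x across the jaws, y along the 44 mm wide lips; same after a half turn about z. Pivot: a rod along y at z = 48 mm (coil radius 5 mm). Let go, the jaws snap shut.
- jaw_a (a joint): turn of the +x jaw in rad: 0 closed on the 4 mm tab, -0.04 shut on nothing, 0.25 fully gaping (stop): 28 mm between the lips. Spring loaded to shut: squeezing the handle tops takes about 5 N at first, 9 N at the stop.
- jaw_b (a joint): the same for the -x jaw; the two open together. Handles: one per jaw, 36 mm wide along y, from the pivot up to clip z = 93 mm. At rest they splay to 43 mm over their outer faces at the top; squeezed together along x to the stop they are upright and parallel, 20 mm over the outer faces.
- pepper_pot: bystander: glass pot with a green cap, 46 x 46 x 106 mm, upright, origin under its centre.
- honey: bystander: jar of honey with a red lid, 58 x 62 x 86 mm, upright, origin under its centre.
- mug: bystander: white and blue mug, 107 x 75 x 80 mm, upright, origin under its centre.
There are look-alikes about, which are no part of the job. What is shaped like the dock but purple is not meant.

How it is judged:
By the outcome, as a careful person would: the job done as asked, in the order asked, and still so for the second after the job is handed in, while the arm keeps its last pose, push and grip.
It also fails if it takes over 48 s, if anything falls off the work surface, if the arm or the gripper's body presses on something with over 40 N, if the wrist force passes 120 N, or if a joint passes its speed limit or range.

ROBOT

A 6-joint arm with a two-finger parallel gripper is mounted at the origin on a cart in front of the work surface, level with it; the furniture and walls round the work are solid. World frame = base frame: x ahead of the robot, y to its left, z up, the work surface at z = 0. Lengths are in m, angles in rad, forces in N, time in s.
With the tool pointing down it reaches from about 0.375 to 0.9 m from the base axis. Payload 3.1 kg.
Tool frame: the origin (TCP) lies at the very end of the fingers, on their centre line; the grasp point (between the pads) lies 19 mm behind it (env.grip_point_offset is the z of the grasp point in the tool frame, in m); z points along the fingers, y is the line along which they close (so a half turn about z gives the same grasp; the last joint's range is limited). The gripper opens to 87 mm and grips with 3 to 60 N. Pads are 19 mm wide; open, the fingers measure 117 mm over their backs; the gripper's body (75 mm by 190 mm) begins 51 mm behind the grasp point.
Start: joints at [1.036, 0.527, 1.433, -0, 1.181, -0.178], TCP at [0.218, 0.586, 0.223] pointing down, gripper open.
Joint ranges: [-3.08, 3.08], [-0.75, 2.2], [0.22, 2.44], [-1.43, 4.57], [0, 2.65], [-2.85, 2.85]. Speed limits (rad/s): [2.79, 2.79, 3.14, 3.14, 3.14, 3.14].

INTERFACE

Orientations are given as a unit quaternion [x, y, z, w].
In Python, from cell import monitor, eyes, hand_in, env gives the robot as it stands.
- The arm moves only by the tool jog_arm, never from a script. Its argument "targets" is a list of rows, each an object with "slide": the shift along the world's x, y, z in cm, a list of three; "rotation": the turn, a rotation vector about the world's x, y, z in rad, a list of three; "grip": the opening, from 0 (shut) to 1 (fully open). A call has 1 to 20 rows; each row shifts and turns the commanded pose from where the row before left it; what a row does not reach is not made up. A row lasts 1/8 s, in which the tool goes at most 62.5 mm and 10.7 degrees, less where a joint would pass 70% of its speed; a pose out of reach is approached as far as the arm can. A call is refused whole if a number of a shift passes 6.25 or a number of a turn 0.188, either way. A call with a gripper value outside its range is refused whole. The fingers move at their own pace and stop on an object; "squeeze" is the grip in N (left out, the last holds). Time passes only in rows, so rows that do not move let the fingers close. It gives the time, the measured TCP pose, the force, the opening and the grip force at its end, in the units of the state.
- monitor.observe(): the state, without advancing time (a new reading comes with each control period).
- eyes.read_camera(name): name is "scene" or "top" or "wrist"; returns the picture (420x560x3 uint8, blue, green, red); there is no depth.
- eyes.get_calibration(name): a dict with "camera_matrix" (3x3 intrinsics, pixels), "R" (3x3) and "t" (3): a world point X has camera coordinates R X + t. Camera axes: x right, y down, z forward; pixel columns grow to the right and rows downward; lengths in m; the calibration is good to about 2 mm. A picture is of the moment at which its call begins: read the wrist's pose just before it. get_calibration takes no time and is no camera call; for the wrist camera it gives the pose at the moment of the call.
- hand_in(): hands the job in; it is judged then, once.
The state is a dict: "time_s": time; "qpos": joint angles; "dq": joint speeds; "joint_torque": joint torques, N m; "ee_pos": TCP position; "tcp_rot": TCP orientation; "wrist_force": force on the tool from outside, world axes, zero at the start; "torque": the same for the moment, N m; "gripper_width": finger opening in m; "gripper_force": force on a finger pad.
Only numpy, scipy, OpenCV 4.12 (cv2) and the standard library are available. Lean on these libraries where they do the work, as an engineer would, in place of code of your own. Each camera call takes 0.05 s, during which the arm holds its last target. There are 200 camera calls.

## Working session

There is one attempt and no reset: what is moved stays moved. The work goes in short steps, Python scripts to look and compute and a tool call to move; the robot and the scene stay as the last step left them, time stands still between calls to the robot, and variables do not carry over. Pictures are saved under pics/ and viewed, at most 10 in all, crops included, and the job is handed in when it is done.

Besides the shell and the picture viewer there is one more tool, called after "Call:" as name([rows], argument=value, ...), one row to a line, values as JSON. jog_arm: Moves the arm, as the interface text tells. Its arguments: {"type":"object","properties":{"targets":{"type":"array"},"squeeze":{"type":"number"}},"required":["targets"]}

```bash
mkdir -p pics; python3 - <<'E'
from cell import monitor, eyes, env
import cv2
s=monitor.observe(); print(s['time_s'],s['ee_pos'],s['tcp_rot'],s['gripper_width'],env.grip_point_offset)
for n in('scene','top'):
    cv2.imwrite(f'pics/{n}0.png',eyes.read_camera(n)); c=eyes.get_calibration(n);print(n,c)
E
```

```text
0.0 [0.21728725 0.58520603 0.22156136] [ 1.76939633e-01  9.84221088e-01 -1.03528224e-03 -3.78609137e-04] 0.08713344779613791 -0.0187
scene {'camera_matrix': array([[493.85533675,   0.        , 283.03102715],
       [  0.        , 493.85533675, 201.57349204],
       [  0.        ,   0.        ,   1.        ]]), 'R': array([[ 0.52706953, -0.84980884,  0.00475881],
       [-0.44369812, -0.27995831, -0.85132563],
       [ 0.72479631,  0.44659632, -0.52461608]]), 't': array([-0.47566409,  0.28770993,  0.77222626])}
top {'camera_matrix': array([[394.69716913,   0.        , 274.20467696],
       [  0.        , 394.69716913, 206.05808499],
       [  0.        ,   0.        ,   1.        ]]), 'R': array([[-0.0234288 , -0.99962639, -0.01407761],
       [-0.98410628,  0.02553989, -0.17573431],
       [ 0.1760282 ,  0.00973662, -0.98433697]]), 't': array([-0.16670917,  0.61199336,  0.87917918])}
```

View pics/scene0.png

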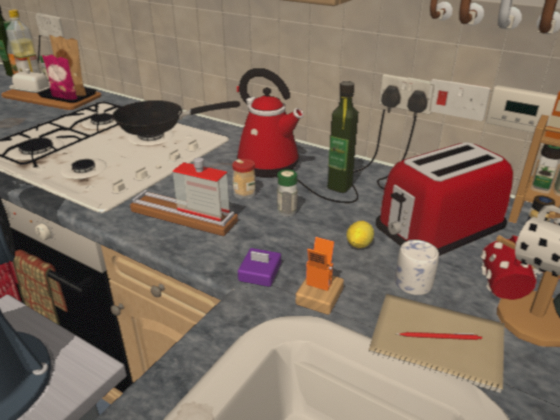

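View pics/top0.png

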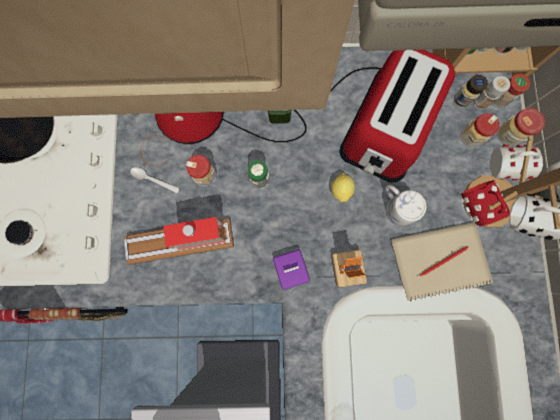

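The scene view shows the stand at about (185,205) with the red-topped guard over the card, the clip on the pale dock at (320,280) and the purple decoy at (260,266). In the top view the stand is at (180,240) and the dock at (350,267). I'll enlarge both.

```bash
python3 - <<'E'
import cv2,numpy as np
t=cv2.imread('pics/top0.png');s=cv2.imread('pics/scene0.png')
r=lambda i,x,y,w,h:cv2.resize(i[y:y+h,x:x+w],(400,300),interpolation=cv2.INTER_CUBIC)
cv2.imwrite('pics/crop0.png',np.vstack([np.hstack([r(t,118,195,120,90),r(t,320,225,60,45)]),np.hstack([r(s,120,150,120,90),r(s,280,230,80,60)])]))
cv2.imwrite('pics/crop1.png',np.hstack([cv2.resize(t[240:295,325:380],(550,550),interpolation=cv2.INTER_CUBIC)]))
E
```

```text
(no output)
```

View pics/crop0.png

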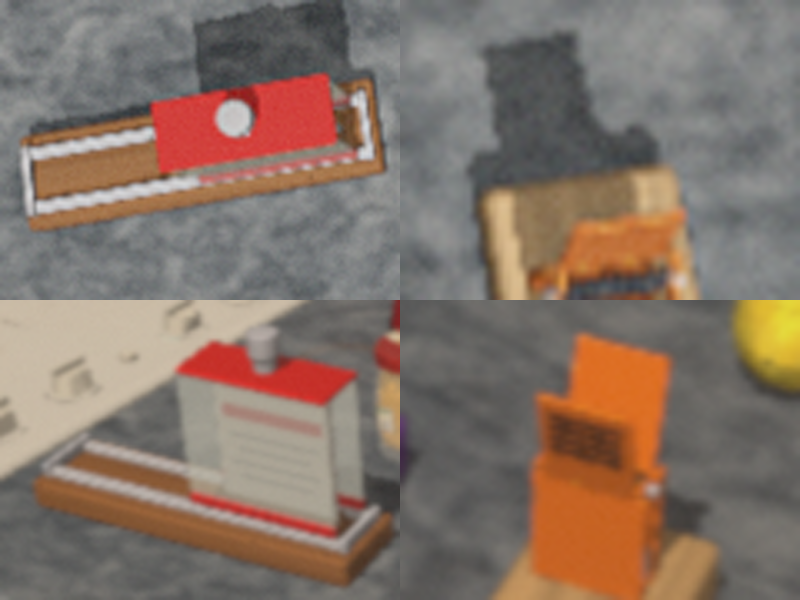

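Top-view crop: knob at px (188.2,230.4). Stand top corners at px (124.6,236.4), (229.6,218.4), (233.2,246) and (128.5,264). The guard opens to the image left. The dock needs a better crop.

View pics/crop1.png

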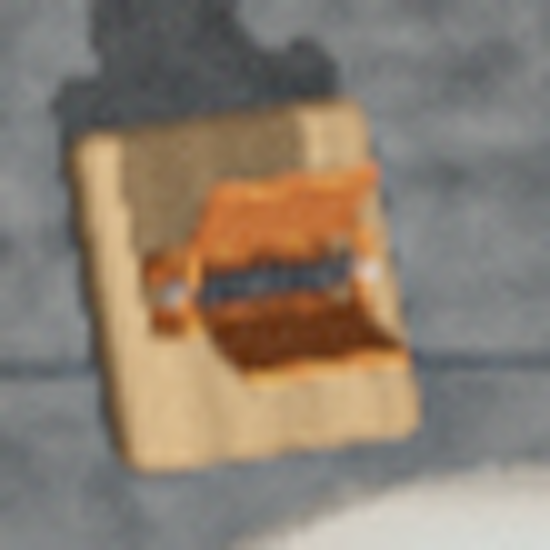

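```bash
cat > h.py <<'E'
import numpy as np
from cell import eyes
def back(cam,u,v,z):
    c=eyes.get_calibration(cam) if isinstance(cam,str) else cam
    R=c['R'];C=-R.T@c['t'];d=R.T@np.linalg.solve(c['camera_matrix'],[u,v,1]);return C+d*(z-C[2])/d[2]
def proj(cam,X):
    c=eyes.get_calibration(cam) if isinstance(cam,str) else cam
    p=c['camera_matrix']@(c['R']@np.array(X)+c['t']);return p[:2]/p[2]
E
python3 - <<'E'
from h import *
P=[back('top',*p,.022)for p in[(124.6,236.4),(229.6,218.4),(233.2,246),(128.5,264)]]
print(np.round(P,4),np.mean(P,0))
d=(P[0]+P[3]-P[1]-P[2])/2;print(np.linalg.norm(d),np.arctan2(d[1],d[0]), np.linalg.norm(P[0]-P[3]))
print(back('top',188.2,230.4,.165))
c=np.mean(P,0);u=d/np.linalg.norm(d);print('knob pred',c-.06*u,'card',c-.06*u)
E
```

```text
[[ 0.548   0.1825  0.022 ]
 [ 0.5856 -0.0723  0.022 ]
 [ 0.5184 -0.0807  0.022 ]
 [ 0.4816  0.1702  0.022 ]] [0.53338121 0.04992785 0.022     ]
0.25557080517804787 1.7168014731229397 0.0675885306524843
[ 0.54140088 -0.00477888  0.165     ]
knob pred [ 0.54211042 -0.00943376  0.022     ] card [ 0.54211042 -0.00943376  0.022     ]
```

Crop of the dock: top corners at px (332.2,254.2), (361.2,250.3), (366.8,283) and (338,287). The handle top edges run (346.5,258.5)-(363,257) and (349.5,278)-(366.2,275.7).

```bash
python3 - <<'E'
from h import *
P=[back('top',*p,.03)for p in[(332.2,254.2),(361.2,250.3),(366.8,283),(338,287)]]
print(np.round(P,4),np.mean(P,0)); d=P[0]+P[1]-P[2]-P[3];e=P[0]+P[3]-P[1]-P[2]
print(np.linalg.norm(d)/2,np.linalg.norm(e)/2,np.arctan2(d[1],d[0]),np.arctan2(-e[0],e[1]))
H=[back('top',*p,.123)for p in[(346.5,258.5),(363,257),(366.2,275.7),(349.5,278)]];print(np.round(H,4),np.mean(H,0))
R=[back('top',*p,.078)for p in[(342.5,269.3),(362,267.2)]];print(R,np.mean(R,0))
for n,z,p in(('pepper',.106,(258,172)),('honey',.086,(200,170)),('mug',.08,(408,207))):print(n,back('top',*p,z))
from cell import monitor
from scipy.spatial.transform import Rotation as r
s=monitor.observe();print(s['time_s'],r.from_quat(s['tcp_rot']).as_matrix().round(3))
E
```

```text
[[ 0.4926 -0.3159  0.03  ]
 [ 0.5002 -0.3848  0.03  ]
 [ 0.424  -0.3931  0.03  ]
 [ 0.4164 -0.3257  0.03  ]] [ 0.45829728 -0.35489818  0.03      ]
0.07674065950728831 0.06861314218224397 0.1178906403348814 0.11021978904965837
[[ 0.478  -0.3334  0.123 ]
 [ 0.4803 -0.3686  0.123 ]
 [ 0.441  -0.3729  0.123 ]
 [ 0.4371 -0.3375  0.123 ]] [ 0.45910795 -0.35309429  0.123     ]
[array([ 0.45616984, -0.33079648,  0.078     ]), array([ 0.45976059, -0.37439369,  0.078     ])] [ 0.45796522 -0.35259509  0.078     ]
pepper [ 0.67739064 -0.1474786   0.106     ]
honey [ 0.69125379 -0.01189077  0.086     ]
mug [ 0.59277012 -0.48700099  0.08      ]
0.1 [[-0.937  0.348 -0.001]
 [ 0.348  0.937 -0.002]
 [ 0.    -0.002 -1.   ]]
```

Call:
jog_arm([
  {"slide": [2.3, -4.2, 0], "rotation": [0, 0, -0.077], "grip": 1},
  {"slide": [2.3, -4.2, 0], "rotation": [0, 0, -0.077], "grip": 1},
  {"slide": [2.3, -4.2, 0], "rotation": [0, 0, -0.077], "grip": 1},
  {"slide": [2.3, -4.2, 0], "rotation": [0, 0, -0.077], "grip": 1},
  {"slide": [2.3, -4.2, 0], "rotation": [0, 0, -0.077], "grip": 1},
  {"slide": [2.3, -4.2, 0], "rotation": [0, 0, -0.077], "grip": 1},
  {"slide": [2.3, -4.2, 0], "rotation": [0, 0, -0.077], "grip": 1},
  {"slide": [2.3, -4.2, 0], "rotation": [0, 0, -0.077], "grip": 1},
  {"slide": [2.3, -4.2, 0], "rotation": [0, 0, -0.077], "grip": 1},
  {"slide": [2.3, -4.2, 0], "rotation": [0, 0, -0.077], "grip": 1},
  {"slide": [2.3, -4.2, 0], "rotation": [0, 0, -0.077], "grip": 1},
  {"slide": [2.3, -4.2, 0], "rotation": [0, 0, -0.077], "grip": 1},
  {"slide": [2.3, -4.2, 0], "rotation": [0, 0, -0.077], "grip": 1},
  {"slide": [2.3, -4.2, 0], "rotation": [0, 0, -0.077], "grip": 1},
  {"slide": [0, 0, 0], "rotation": [0, 0, 0], "grip": 0.7},
], squeeze=15)

```text
time_s: 1.98
ee_pos: [0.5416, -0.0053, 0.2222]
tcp_rot: [0.659, 0.752, 0.0, 0.001]
wrist_force: [-0.3, 0.8, -0.4]
gripper_width: 0.0827
gripper_force: 0.0
```

```bash
python3 - <<'E'
from h import *
from cell import monitor
import cv2
s=monitor.observe();R=s['tcp_rot'];print(s['time_s'],s['ee_pos'],R,s['qpos'].round(3))
c=eyes.get_calibration('wrist');i=eyes.read_camera('wrist');cv2.imwrite('pics/w1.png',i)
print('knob pred px',proj(c,[.5414,-.0048,.165]),'C',-c['R'].T@c['t']); np.savez('w1.npz',**c)
E
```

```text
1.975 [ 0.5415918  -0.00529059  0.2222415 ] [6.58705571e-01 7.52400323e-01 1.33467145e-04 8.40796540e-04] [-2.160e-01  4.150e-01  1.644e+00 -1.000e-03  1.081e+00 -3.480e-01]
knob pred px [279.1020924  226.65400172] C [0.53193266 0.06788703 0.38476816]
```

View pics/w1.png

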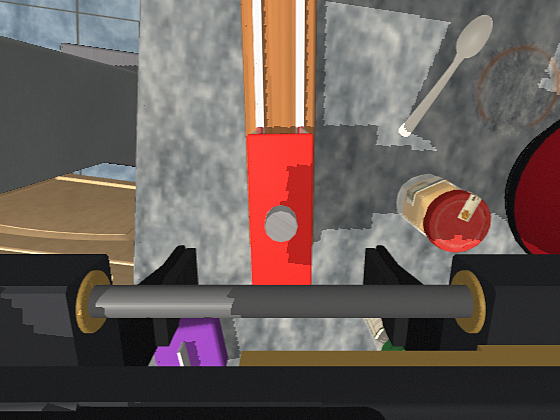

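The wrist view shows the knob at (281,223), the red top's left edge from (247,135) to (253,285) and its right edge from (312,135) to (311,285).

```bash
python3 - <<'E'
from h import *
c=dict(np.load('w1.npz'));k=back(c,281,223,.165);print('knob',k)
q=[back(c,*p,.137)for p in[(247,135),(312,135),(253,285),(311,285)]];print(np.round(q,4))
d=q[0]+q[1]-q[2]-q[3];print('stand yaw',np.arctan2(-d[0],d[1]),np.linalg.norm(q[0]-q[1]))
u=np.array([-np.sin(.146),np.cos(.146),0]);print('guard end pred', k[:2]+.0575*u[:2], (q[0]+q[1])/2)
E
```

```text
knob [ 0.5422917  -0.00216643  0.165     ]
[[ 0.5123  0.0483  0.137 ]
 [ 0.5562  0.0542  0.137 ]
 [ 0.5289 -0.0635  0.137 ]
 [ 0.5731 -0.0577  0.137 ]]
stand yaw 0.14902119007266965 0.04434443578381392
guard end pred [0.5339265  0.05472183] [0.53423134 0.05125223 0.137     ]
```

Call:
jog_arm([
  {"slide": [0.05, 0.15, -2.5], "rotation": [0, 0, 0], "grip": 0.7},
  {"slide": [0, 0, -2.5], "rotation": [0, 0, 0], "grip": 0.7},
  {"slide": [0, 0, -2.5], "rotation": [0, 0, 0], "grip": 0.7},
  {"slide": [0, 0, 0], "rotation": [0, 0, 0], "grip": 0.3},
  {"slide": [0, 0, 0], "rotation": [0, 0, 0], "grip": 0.1},
  {"slide": [0, 0, 0], "rotation": [0, 0, 0], "grip": 0.1},
  {"slide": [0, 0, 0], "rotation": [0, 0, 0], "grip": 0.1},
  {"slide": [0, 0, 0], "rotation": [0, 0, 0], "grip": 0.1},
], squeeze=15)

```text
time_s: 3.02
ee_pos: [0.5413, -0.0006, 0.1483]
tcp_rot: [0.657, 0.754, 0.001, 0.001]
wrist_force: [1.6, 1.0, 1.3]
gripper_width: 0.0213
gripper_force: 15.0
```

Call:
jog_arm([
  {"slide": [-0.12, 0.8, 0], "rotation": [0, 0, 0], "grip": 0.1},
  {"slide": [-0.12, 0.8, 0], "rotation": [0, 0, 0], "grip": 0.1},
  {"slide": [-0.12, 0.8, 0], "rotation": [0, 0, 0], "grip": 0.1},
  {"slide": [-0.12, 0.8, 0], "rotation": [0, 0, 0], "grip": 0.1},
  {"slide": [-0.12, 0.8, 0], "rotation": [0, 0, 0], "grip": 0.1},
  {"slide": [-0.12, 0.8, 0], "rotation": [0, 0, 0], "grip": 0.1},
  {"slide": [-0.12, 0.8, 0], "rotation": [0, 0, 0], "grip": 0.1},
  {"slide": [-0.12, 0.8, 0], "rotation": [0, 0, 0], "grip": 0.1},
  {"slide": [-0.12, 0.8, 0], "rotation": [0, 0, 0], "grip": 0.1},
  {"slide": [-0.12, 0.8, 0], "rotation": [0, 0, 0], "grip": 0.1},
  {"slide": [-0.12, 0.8, 0], "rotation": [0, 0, 0], "grip": 0.1},
  {"slide": [-0.12, 0.8, 0], "rotation": [0, 0, 0], "grip": 0.1},
  {"slide": [-0.12, 0.8, 0], "rotation": [0, 0, 0], "grip": 0.1},
  {"slide": [-0.1, 0.6, 0], "rotation": [0, 0, 0], "grip": 0.1},
  {"slide": [0, 0, 0], "rotation": [0, 0, 0], "grip": 0.1},
])

```text
time_s: 4.9
ee_pos: [0.5251, 0.1106, 0.1482]
tcp_rot: [0.657, 0.754, 0.002, 0.001]
wrist_force: [5.3, 1.8, 4.2]
gripper_width: 0.0212
gripper_force: 15.0
```

Call:
jog_arm([
  {"slide": [-0.05, 0.4, 0], "rotation": [0, 0, 0], "grip": 0.1},
  {"slide": [-0.05, 0.4, 0], "rotation": [0, 0, 0], "grip": 0.1},
  {"slide": [0, 0, 0], "rotation": [0, 0, 0], "grip": 0.1},
])

```text
time_s: 5.28
ee_pos: [0.5244, 0.1157, 0.1482]
tcp_rot: [0.656, 0.754, -0.0, 0.003]
wrist_force: [5.3, -6.9, 4.3]
gripper_width: 0.0209
gripper_force: 15.0
```

Call:
jog_arm([
  {"slide": [0, 0.2, 0], "rotation": [0, 0, 0], "grip": 0.1},
  {"slide": [0, 0, 0], "rotation": [0, 0, 0], "grip": 0.7},
  {"slide": [0, 0, 0], "rotation": [0, 0, 0], "grip": 0.7},
  {"slide": [0, 0, 0], "rotation": [0, 0, 0], "grip": 0.7},
  {"slide": [0, 0, 0], "rotation": [0, 0, 0], "grip": 0.7},
  {"slide": [0, 0, 3], "rotation": [0, 0, 0], "grip": 0.8},
  {"slide": [0, 0, 5], "rotation": [0, 0, 0], "grip": 0.9},
  {"slide": [0, -6, 2], "rotation": [0, 0, 0], "grip": 1},
  {"slide": [0, -6, 0], "rotation": [0, 0, 0], "grip": 1},
  {"slide": [0, -5, 0], "rotation": [0, 0, 0], "grip": 1},
  {"slide": [0, -6, 0], "rotation": [0, 0, 0], "grip": 1},
  {"slide": [0, 0, 0], "rotation": [0, 0, 0], "grip": 1},
])

```text
time_s: 6.78
ee_pos: [0.5227, -0.1137, 0.2472]
tcp_rot: [0.659, 0.752, -0.0, 0.0]
wrist_force: [-0.2, 0.9, -0.7]
gripper_width: 0.0869
gripper_force: 0.0
```

```bash
python3 - <<'E'
from h import *
import cv2
r=lambda i,x,y,w,h:cv2.resize(i[y:y+h,x:x+w],(400,300),interpolation=cv2.INTER_CUBIC)
c=eyes.get_calibration('wrist');np.savez('w2.npz',**c)
w=eyes.read_camera('wrist');s=eyes.read_camera('scene');t=eyes.read_camera('top')
cv2.imwrite('pics/m2.png',np.vstack([np.hstack([cv2.resize(w,(400,300)),r(w,180,60,200,150)]),np.hstack([r(s,120,150,120,90),r(t,118,195,120,90)])]))
p=lambda X:proj(c,X).round(1)
print(p([.5422,-.0094,.122]),p([.5251,.1157,.165]))
E
```

```text
[323.1  72.2] [ 338.9 -183.8]
```

View pics/m2.png

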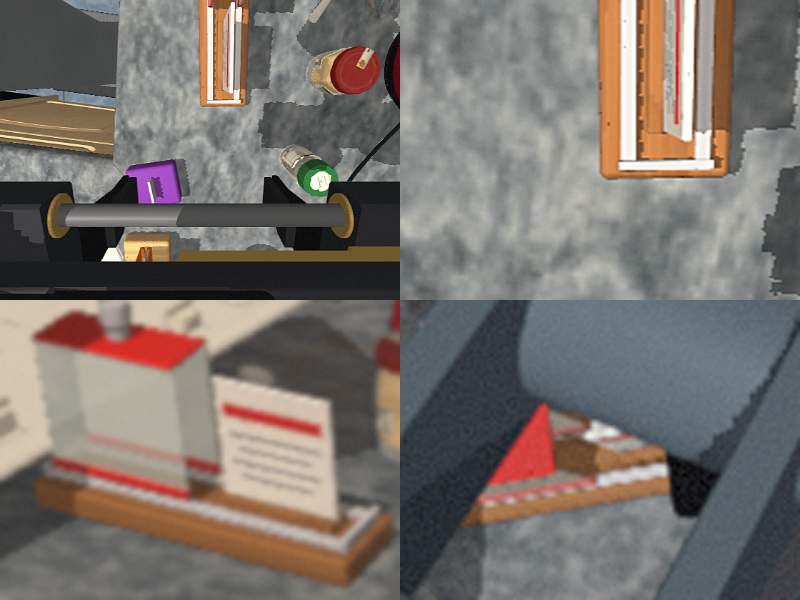

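The guard stands open on the +y half and the card is bare. In the scene view its top corners are at px (183.9,173.1) and (219.6,180.6). In the wrist view its near top end is at about (324,129).

```bash
python3 - <<'E'
from h import *
c=dict(np.load('w2.npz'))
a,b=back('scene',183.9,173.1,.122),back('scene',219.6,180.6,.122);print(a,b,(a+b)/2,np.linalg.norm(a-b),np.arctan2(-(a-b)[0],(a-b)[1]))
e=back(c,324,129,.122);u=np.array([-np.sin(.147),np.cos(.147),0]);print(e,e+.045*u)
print('knob',back('scene',154.5,151.5,.165), 'exp',np.array([.542,-.007])+.12*u[:2])
print(proj('scene',[.5422,-.0094,.122]))
E
```

```text
[0.53606148 0.03632013 0.122     ] [ 0.55160917 -0.05304014  0.122     ] [ 0.54383532 -0.00836001  0.122     ] 0.09070274325969485 0.17226430244025623
[ 0.54974966 -0.05070648  0.122     ] [ 0.54315845 -0.0061918   0.122     ]
knob [0.52004122 0.10328671 0.165     ] exp [0.52442346 0.11170579]
[201.4046093  177.22159183]
```

Call:
jog_arm([
  {"slide": [-1.28, -4.8, 0], "rotation": [0, 0, -0.005], "grip": 1},
  {"slide": [-1.28, -4.8, 0], "rotation": [0, 0, -0.005], "grip": 1},
  {"slide": [-1.28, -4.8, 0], "rotation": [0, 0, -0.005], "grip": 1},
  {"slide": [-1.28, -4.8, 0], "rotation": [0, 0, -0.005], "grip": 1},
  {"slide": [-1.28, -4.8, 0], "rotation": [0, 0, -0.003], "grip": 1},
  {"slide": [0, 0, -3], "rotation": [0, 0, 0], "grip": 1},
  {"slide": [0, 0, -3], "rotation": [0, 0, 0], "grip": 1},
  {"slide": [0, 0, 0], "rotation": [0, 0, 0], "grip": 1},
])

```text
time_s: 7.92
ee_pos: [0.4578, -0.3466, 0.1851]
tcp_rot: [0.665, 0.747, 0.001, -0.003]
wrist_force: [-0.4, 0.6, 0.1]
gripper_width: 0.0871
gripper_force: 0.0
```

```bash
python3 - <<'E'
from h import *
import cv2
c=eyes.get_calibration('wrist');np.savez('w3.npz',**c)
w=eyes.read_camera('wrist');s=eyes.read_camera('scene');t=eyes.read_camera('top')
r=lambda i,x,y,w,h:cv2.resize(i[y:y+h,x:x+w],(400,300),interpolation=cv2.INTER_CUBIC)
cv2.imwrite('pics/m3.png',np.vstack([np.hstack([cv2.resize(w,(400,300)),r(s,240,200,160,120)]),np.hstack([r(s,120,150,120,90),r(t,118,195,120,90)])]))
print(proj(c,[.4585,-.3535,.123]))
E
```

```text
[279.55274372 235.49315448]
```

View pics/m3.png

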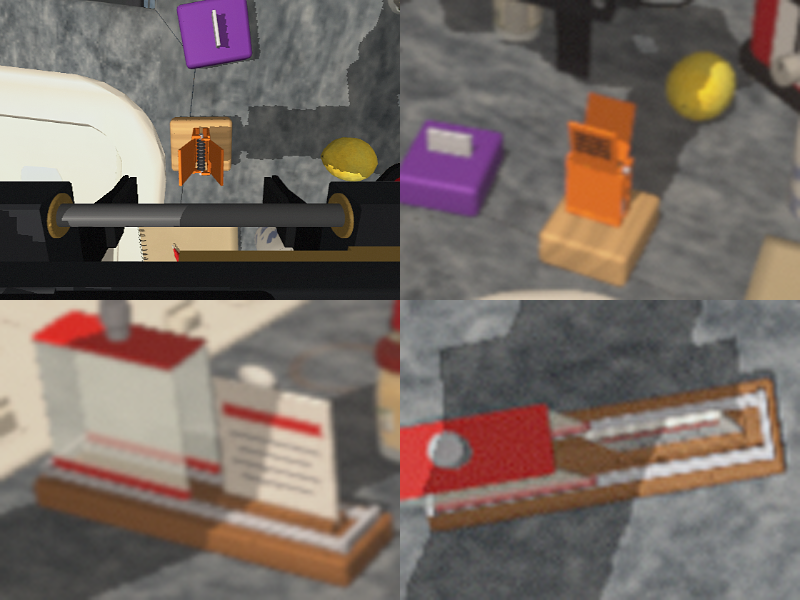

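The clip is between the open fingers: its handle tops in the wrist view centre at about px (282,231), against a prediction of (279.6,235.5). The top view shows the bare card's edge centred at about (194.5,231.9) and the open guard's knob at (132.4,240).

```bash
python3 - <<'E'
from h import *
c=dict(np.load('w3.npz'))
for u,v in((282,231),(253,206.5),(253.5,258),(311,203),(311,252)):print(back(c,u,v,.123).round(4))
print('card',back('top',194.5,231.9,.122),back('top',174.4,236.1,.122),back('top',214,230.4,.122),'knob',back('top',132.4,240,.165))
E
```

```text
[ 0.4598 -0.3502  0.123 ]
[ 0.4389 -0.3356  0.123 ]
[ 0.4428 -0.3717  0.123 ]
[ 0.4763 -0.3288  0.123 ]
[ 0.481  -0.3628  0.123 ]
card [ 0.54301271 -0.00857666  0.122     ] [0.53497699 0.03489741 0.122     ] [ 0.54521685 -0.05086883  0.122     ] knob [0.52446792 0.10978905 0.165     ]
```

Call:
jog_arm([
  {"slide": [0.15, -0.5, -3], "rotation": [0, 0, 0], "grip": 1},
  {"slide": [0, 0, -3], "rotation": [0, 0, 0], "grip": 1},
  {"slide": [0, 0, -2.8], "rotation": [0, 0, 0], "grip": 1},
  {"slide": [0, 0, 0], "rotation": [0, 0, 0], "grip": 1},
])

```text
time_s: 8.57
ee_pos: [0.4599, -0.354, 0.0988]
tcp_rot: [0.665, 0.746, 0.0, -0.001]
wrist_force: [-0.7, -1.0, 0.8]
gripper_width: 0.0874
gripper_force: 0.0
```

Call:
jog_arm([
  {"slide": [0, 0, 0], "rotation": [0, 0, 0], "grip": 0.7},
  {"slide": [0, 0, 0], "rotation": [0, 0, 0], "grip": 0.55},
  {"slide": [0, 0, 0], "rotation": [0, 0, 0], "grip": 0.45},
  {"slide": [0, 0, 0], "rotation": [0, 0, 0], "grip": 0.35},
  {"slide": [0, 0, 0], "rotation": [0, 0, 0], "grip": 0.25},
  {"slide": [0, 0, 0], "rotation": [0, 0, 0], "grip": 0.1},
  {"slide": [0, 0, 0], "rotation": [0, 0, 0], "grip": 0.1},
  {"slide": [0, 0, 0], "rotation": [0, 0, 0], "grip": 0.1},
  {"slide": [0, 0, 0], "rotation": [0, 0, 0], "grip": 0.1},
], squeeze=25)

```text
time_s: 9.7
ee_pos: [0.4585, -0.3556, 0.1009]
tcp_rot: [0.665, 0.747, -0.002, -0.001]
wrist_force: [-5.7, -0.8, 11.5]
gripper_width: 0.0204
gripper_force: 24.4
```

Call:
jog_arm([
  {"slide": [0, 0, 1], "rotation": [0, 0, 0], "grip": 0.1},
  {"slide": [0, 0, 1.5], "rotation": [0, 0, 0], "grip": 0.1},
  {"slide": [0, 0, 2.5], "rotation": [0, 0, 0], "grip": 0.1},
  {"slide": [0, 0, 3], "rotation": [0, 0, 0], "grip": 0.1},
  {"slide": [0, 0, 3], "rotation": [0, 0, 0], "grip": 0.1},
  {"slide": [0, 0, 2.5], "rotation": [0, 0, 0], "grip": 0.1},
  {"slide": [0.7, 2.9, 0], "rotation": [0, 0, 0.004], "grip": 0.1},
  {"slide": [0.9, 3.7, 0], "rotation": [0, 0, 0.004], "grip": 0.1},
  {"slide": [0.9, 3.7, 0], "rotation": [0, 0, 0.004], "grip": 0.1},
  {"slide": [0.9, 3.7, 0], "rotation": [0, 0, 0.004], "grip": 0.1},
  {"slide": [0.9, 3.7, 0], "rotation": [0, 0, 0.004], "grip": 0.1},
  {"slide": [0.9, 3.7, 0], "rotation": [0, 0, 0.004], "grip": 0.1},
  {"slide": [0.9, 3.7, 0], "rotation": [0, 0, 0.004], "grip": 0.1},
  {"slide": [0.9, 3.7, 0], "rotation": [0, 0, 0.004], "grip": 0.1},
  {"slide": [0.9, 3.7, 0], "rotation": [0, 0, 0.002], "grip": 0.1},
  {"slide": [0.5, 2, 0], "rotation": [0, 0, 0], "grip": 0.1},
  {"slide": [0, 0, 0], "rotation": [0, 0, 0], "grip": 0.1},
  {"slide": [0, 0, 0], "rotation": [0, 0, 0], "grip": 0.1},
])

```text
time_s: 11.95
ee_pos: [0.544, -0.0105, 0.2346]
tcp_rot: [0.653, 0.757, -0.0, 0.0]
wrist_force: [-0.8, -0.7, -0.1]
gripper_width: 0.0188
gripper_force: 25.0
```

```bash
python3 - <<'E'
from h import *
import cv2
from cell import monitor
s=monitor.observe();print(s['time_s'],s['ee_pos'],s['tcp_rot'],s['wrist_force'])
c=eyes.get_calibration('wrist');np.savez('w4.npz',**c)
w=eyes.read_camera('wrist');s=eyes.read_camera('scene')
cv2.imwrite('pics/s4.png',s);cv2.imwrite('pics/w4.png',w)
r=lambda i,x,y,w,h,W,H:cv2.resize(i[y:y+h,x:x+w],(W,H),interpolation=cv2.INTER_CUBIC)
cv2.imwrite('pics/m4.png',np.hstack([r(s,140,100,120,160,450,600),r(w,200,50,175,300,350,600)]))
E
```

```text
11.95 [ 0.54402023 -0.01048389  0.23459699] [ 6.52877123e-01  7.57463777e-01 -1.31310558e-04  2.69010207e-04] [-0.82246501 -0.65373615 -0.11651365]
```

View pics/m4.png

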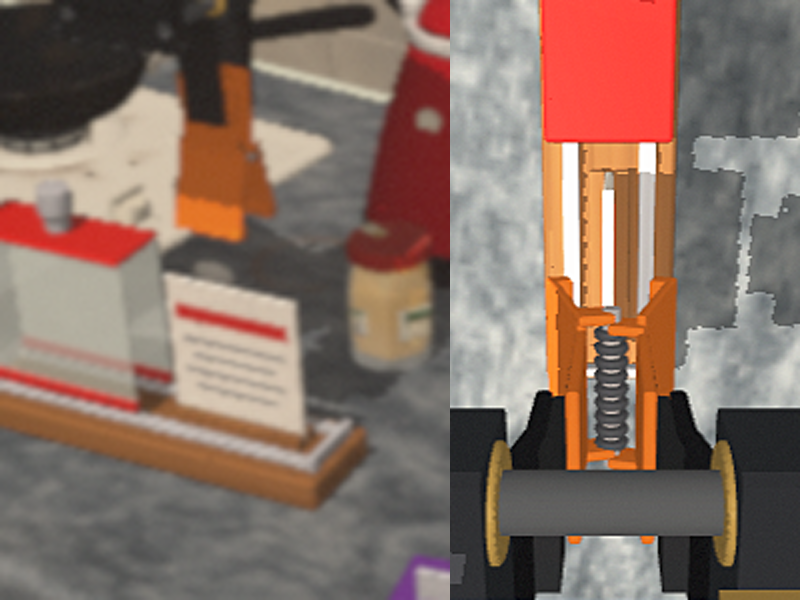

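Scene view: the gaping clip hangs above and behind the card, with the near lip's bottom corners at px (187.2,160) and (204.8,164). Wrist view: the card's top edge strip runs along px column 279 and its far end is at (279.2,144). The clip's lips and pivot are centred on column 281, upright and symmetric.

```bash
python3 - <<'E'
from h import *
c=dict(np.load('w4.npz'));u=np.array([-np.sin(.147),np.cos(.147),0]);x=np.array([u[1],-u[0],0])
T=np.array([.544,-.0105,.2346]);s=eyes.get_calibration('scene')
C=-s['R'].T@s['t']
for off in(-.014,-.017,-.02):
  o=[]
  for p in((187.2,160),(204.8,164)):
    d=s['R'].T@np.linalg.solve(s['camera_matrix'],[*p,1]); k=((T-C)@x+off)/(d@x);P=C+k*d;o.append([(P-T)@u,P[2]])
  print(off,np.round(o,4))
# wrist: pivot ends & card
for p in((279.2,144),(279.5,200)):
  P=back(c,*p,.122);print('card pt',P,(P-T)@x,(P-T)@u)
e=back(c,279.2,144,.122);print('mid',e-.045*u)
for z in(.20,.21,.22):
  for p in((280.5,215),(280.5,275)):P=back(c,*p,z);print(z,(P-T)@x,(P-T)@u)
print([proj(c,[*(T+dx*x+dy*u)[:2],z]).round(1).tolist() for dx,dy,z in((-.017,.022,.166),(.017,.022,.166))])
E
```

```text
-0.014 [[ 0.0254  0.1655]
 [-0.0187  0.165 ]]
-0.017 [[ 0.0233  0.1673]
 [-0.0207  0.1668]]
-0.02 [[ 0.0212  0.1692]
 [-0.0227  0.1686]]
card pt [0.53666079 0.03743341 0.122     ] -0.0002391952190286227 0.0484914320851537
card pt [ 0.54335713 -0.00608088  0.122     ] 1.1335977356647403e-05 0.004465626623046363
mid [ 0.54325199 -0.00708126  0.122     ]
0.2 0.0006534129393305801 0.015172901693454068
0.2 0.0007011994216873907 -0.02278865052128245
0.21 0.0006316127376475105 0.01814315964690959
0.21 0.0006769752649406854 -0.01789280415504118
0.22 0.0006098125359644428 0.021113417600365128
0.22 0.0006527511081939862 -0.01299695778879987
[[253.8, 190.5], [305.0, 190.6]]
```

Call:
jog_arm([
  {"slide": [-0.05, 0.2, -1], "rotation": [0, 0, 0], "grip": 0.1},
  {"slide": [0, 0, -1.5], "rotation": [0, 0, 0], "grip": 0.1},
  {"slide": [0, 0, -1], "rotation": [0, 0, 0], "grip": 0.1},
  {"slide": [0, 0, -1], "rotation": [0, 0, 0], "grip": 0.1},
  {"slide": [0, 0, -1], "rotation": [0, 0, 0], "grip": 0.1},
  {"slide": [0, 0, -1.1], "rotation": [0, 0, 0], "grip": 0.1},
  {"slide": [0, 0, 0], "rotation": [0, 0, 0], "grip": 0.1},
  {"slide": [0, 0, 0], "rotation": [0, 0, 0], "grip": 0.1},
  {"slide": [0, 0, 0], "rotation": [0, 0, 0], "grip": 0.1},
])

```text
time_s: 13.18
ee_pos: [0.544, -0.008, 0.1688]
tcp_rot: [0.653, 0.757, 0.0, 0.0]
wrist_force: [-0.2, 0.7, 0.3]
gripper_width: 0.0189
gripper_force: 25.0
```

```bash
python3 - <<'E'
from h import *
import cv2
from cell import monitor
s=monitor.observe();print(s['time_s'],s['ee_pos'],s['tcp_rot'],s['wrist_force'])
w=eyes.read_camera('wrist');s=eyes.read_camera('scene')
r=lambda i,x,y,w,h,W,H:cv2.resize(i[y:y+h,x:x+w],(W,H),interpolation=cv2.INTER_CUBIC)
cv2.imwrite('pics/m5.png',np.hstack([r(s,140,100,120,160,450,600),r(w,200,50,175,300,350,600)]))
E
```

```text
13.175 [ 0.54395453 -0.008018    0.16876799] [6.52890087e-01 7.57452457e-01 2.57206959e-04 4.93449420e-04] [-0.16812373  0.65874196  0.32444561]
```

View pics/m5.png

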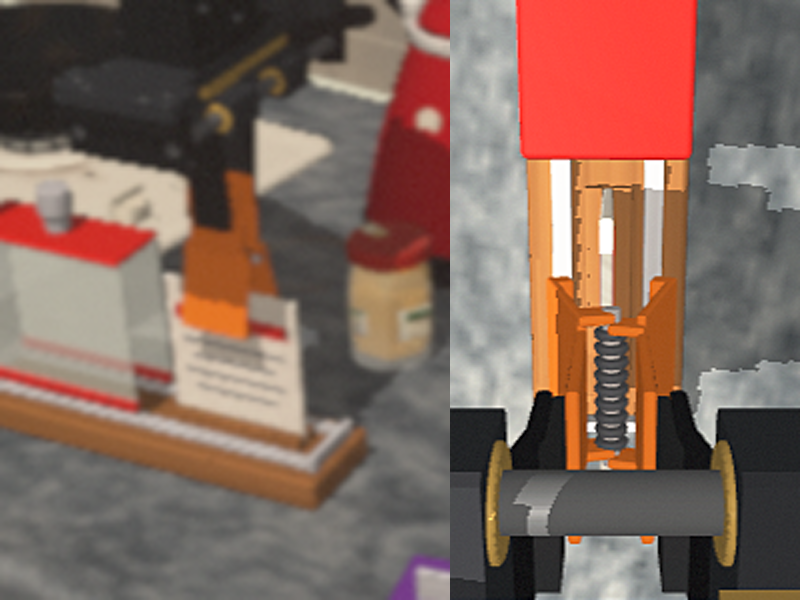

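The near jaw is in front of the card and the far jaw behind it, with no contact force. The card strip sits on column 607 of the crop and the clip's centre on 612, about 1.5 mm apart, so I'll nudge the clip over and hand in.

Call:
jog_arm([
  {"slide": [-0.12, 0, 0], "rotation": [0, 0, 0], "grip": 0.1},
  {"slide": [0, 0, 0], "rotation": [0, 0, 0], "grip": 0.1},
  {"slide": [0, 0, 0], "rotation": [0, 0, 0], "grip": 0.1},
  {"slide": [0, 0, 0], "rotation": [0, 0, 0], "grip": 0.1},
])

```text
time_s: 13.78
ee_pos: [0.5424, -0.008, 0.1683]
tcp_rot: [0.653, 0.757, 0.0, 0.0]
wrist_force: [-0.7, 0.3, -0.8]
gripper_width: 0.0184
gripper_force: 25.0
```

```bash
python3 -c "
from cell import hand_in,monitor
s=monitor.observe();print(s['ee_pos'],s['wrist_force'],s['gripper_width']);print(hand_in())"
```

```text
[ 0.54240436 -0.00795346  0.16832676] [-0.7133735   0.27904168 -0.77799302] 0.018363927763883455
the job is handed in; nothing more can be done
None
```

Handed in at about 14 s: the guard is pushed to its end stop, clear of the card, and the clip is held squeezed open with the card's middle top edge about 20 mm inside the jaws; the force reading shows no contact, and the pepper pot, honey jar and mug were not touched.

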